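# Park the mask carrier behind its keeper and blank the mask slot

### The job

Park the mask aligner: take the mask carrier out of its rack and hang it by its eye on the stand's peg, pushing it in past the gravity keeper until the flap has dropped shut behind it, then tug the carrier gently outward against the shut flap to prove that it holds, and let go so it hangs freely. Then slide the blanking plate nose first into the low slot under the bridge until it is fully home against the stop. Leave the other things on the table alone.

Things in the scene. Friction and masses are not known exactly. Their poses are not given: they have to be found in the camera images.
- carrier: Mask carrier, 0.3 kg: an upright aluminium frame 130 (x) by 110 mm (z), 10 mm thick (y), with an amber glass pane in it (4 mm thick), standing in the rack. Origin: middle of its lower edge; z up, y across its thickness. A ring-shaped eye stands on the middle of its top edge, and a grip tongue sticks out of its -x side near the top.
- carrier_eye (a point): Centre of the carrier's eye, 140 mm above its lower edge. The eye is an octagonal ring, its 30 mm hole runs along the carrier's y axis, outer width 50 mm, 10 mm thick. Axes as the carrier's.
- carrier_tongue (a point): Grip point on the carrier's flat tongue: 77 mm to -x of the eye's axis and 102 mm above the lower edge. The tongue is 34 mm long in x (60 to 94 mm from the eye's axis), 44 mm high (76 to 120 mm above the lower edge), 10 mm thick in y: pinch it across y.
- rack: Fixed black rack that holds the carrier upright, 150 by 70 mm. Its floor is 10 mm above the table; two cheeks 30 mm high above the floor with a 13 mm wide groove along its x hold the carrier's lower edge. Lift the carrier straight up by over 35 mm to free it. Origin: centre of underside.
- stand: Fixed grey stand. Origin on the table below the root of its peg. Base plate 12 mm thick (local y -25 to 75 mm); a post (50 mm wide in x, local y 0 to 40 mm) carries, 200 mm up, a steel peg that points along local -y, and a hood above it.
- hood_edge (a point): Middle of the lower edge of the hood's -x side (86 mm to -x of the peg's axis, 45 mm above it). The hood is a slab over local x -86 to 25, y -110 to 40 mm, 245 to 267 mm above the table. It leaves no room for an upright gripper on the tongue of the hung carrier: hold the tongue with the tool leaning about 40 degrees, fingers pointing to local +x and down.
- peg_root (a point): Root of the peg: on its axis, at the post's face, 200 mm above the table. Axes as the stand's. The peg is 14 mm in diameter and 100 mm long, horizontal, its free tip at local y = -100 mm.
- keeper (a joint): Hinge of the gravity keeper, rad: 0 hanging down (shut, on a stop that bars it from swinging out to the tip), to 1.45 swung inward to the post and up. Falls to 0 by its weight (80 g). Hinge along the stand's x, 62 mm from the post's face, 40 mm above the peg's axis. The eye pushed along the peg lifts it; it drops behind the eye once the eye's centre is within about 25 mm of the post's face.
- flap_tip (a point): Tip of the keeper's steel flap: 26 mm wide (x), 4 mm thick, 32 mm long from the hinge line to this tip, which when shut is 1 mm above the peg. The tugged eye meets it when its centre is about 55 mm from the post's face.
- bridge: Fixed dark steel bridge. Origin: middle of the slot's mouth, on the table; local +x is the way in. The slot lies on the table: 96 mm wide, 14 mm high under the beam, 80 mm deep to a stop. Flared lead-in guides 10 mm high reach 29 mm before the mouth. The beam starts 5 mm inside the mouth, its top 40 mm high; from 70 mm inside a block with an eyepiece rises to 95 mm.
- slot_mouth (a point): Middle of the slot's mouth, 4 mm above the table; axes as the bridge's.
- blank: Blanking plate, 0.35 kg, lying on the table: 150 (x) by 90 (y) by 8 mm, plain aluminium, with an upright grip tab at its tail (-x). Origin: centre of underside; local +x points to its nose.
- blank_nose (a point): Middle of the plate's nose edge (75 mm to +x of its centre), 4 mm above its underside. Fully home it lies 80 mm inside the slot's mouth.
- blank_tab (a point): Grip point on the plate's upright tab, 55 mm to -x of its centre and 34 mm above its underside. The tab is 34 mm long in x, 12 mm thick in y (pinch it across y), its top 49 mm above the underside.
- wash_bottle: Bystander: white plastic wash bottle, 60 mm across, 150 mm high. Origin: centre of its underside.
- jar: Bystander: amber jar, 60 mm across, 85 mm high. Origin: centre of its underside.
- dish: Bystander: shallow glass dish, 90 mm across, 18 mm high. Origin: centre of its underside.
- driver: Bystander: black-handled screwdriver lying between robot and rack, its handle 26 mm thick.
- gauge_block: Bystander: steel block 60 by 35 by 30 mm. Origin: centre of its underside.
Things that resemble listed ones, but are neither listed nor needed, are in the scene too. Leave any brown or orange look-alike of the blank alone.

How it is judged:
On the way, in this order (a step that is already met when the one before it is completed fails the run):
1. the eye is on the peg, between flap and post (eye centre less than 45 mm from the post's face), and the flap has dropped shut behind it (x of carrier_eye in the frame of peg_root between -0.014 and 0.014 m and z of carrier_eye in the frame of peg_root between -0.014 and 0.014 m and y of carrier_eye in the frame of peg_root above -0.045 m and value of joint keeper below 0.15 rad), for 0.2 s.
2. the carrier is pulled outward against the shut flap with more than 1.5 N (x of carrier_eye in the frame of peg_root between -0.014 and 0.014 m and z of carrier_eye in the frame of peg_root between -0.014 and 0.014 m and y of carrier_eye in the frame of peg_root between -0.06 and -0.049 m and value of joint keeper below 0.15 rad and contact force between keeper and carrier above 1.5 N), for 0.1 s.
3. the carrier hangs, let go, behind the shut flap, and the blanking plate is home in the slot (x of carrier_eye in the frame of peg_root between -0.014 and 0.014 m and z of carrier_eye in the frame of peg_root between -0.014 and 0.014 m and y of carrier_eye in the frame of peg_root above -0.06 m and value of joint keeper below 0.15 rad and contact force between the fingers and carrier below 0.01 N and x of blank_nose in the frame of slot_mouth above 0.074 m and y of blank_nose in the frame of slot_mouth between -0.006 and 0.006 m and angle between the x axis of blank and the x axis of bridge, either way round below 0.08 rad and angle between blank's own z axis and vertical below 0.06 rad), for 0.2 s.
At the end, for the whole second after the job is handed in: Carrier at rest, upright within 0.25 rad, its eye on the peg (within 14 mm of its axis, at most 60 mm from the post) behind the flap, shut within 0.15 rad. Blanking plate flat and at rest, nose at least 74 mm inside the slot, within 6 mm of its middle and 0.08 rad of its direction (x of carrier_eye in the frame of peg_root between -0.014 and 0.014 m and z of carrier_eye in the frame of peg_root between -0.014 and 0.014 m and y of carrier_eye in the frame of peg_root between -0.06 and 0 m and value of joint keeper below 0.15 rad and angle between carrier's own z axis and vertical below 0.25 rad and linear speed of carrier below 0.05 m/s and linear speed of blank below 0.02 m/s and x of blank_nose in the frame of slot_mouth above 0.074 m and y of blank_nose in the frame of slot_mouth between -0.006 and 0.006 m and angle between the x axis of blank and the x axis of bridge, either way round below 0.08 rad and angle between blank's own z axis and vertical below 0.06 rad); the robot touches nothing.
It fails at once if the carrier is jerked against the keeper flap with more than 25 N (contact force between keeper and carrier above 25 N).
It fails at once if a bystander is shifted by more than 40 mm (distance of any of wash_bottle, jar, dish, driver, gauge_block from where it was at the start of the episode above 0.04 m).
It also fails if it takes over 67 s, if anything falls off the work surface, if the arm or the gripper's body presses on something with over 40 N, if the wrist force passes 120 N, or if a joint passes its speed limit or range.

### The arm

A 6-joint arm with a two-finger parallel gripper is mounted at the origin on the work surface. World frame = base frame: x ahead of the robot, y to its left, z up, the work surface at z = 0. Lengths are in m, angles in rad, forces in N, time in s.
With the tool pointing down it reaches from about 0.25 to 0.775 m from the base axis. Payload 4 kg.
Tool frame: the origin (TCP) lies between the finger pads; the fingertips stand 25 mm ahead of it and the grasp point (between the pads) lies 6 mm ahead of it (robot.tip_reach is the z of the fingertips in the tool frame, in m); z points along the fingers, y is the line along which they close (so a half turn about z gives the same grasp; the last joint's range is limited). The gripper opens to 94 mm and grips with 3 to 60 N. Pads are 16 mm wide; open, the fingers measure 119 mm over their backs; the gripper's body (75 mm by 177 mm) begins 78 mm behind the grasp point.
Start: joints at [-1.417, 0.087, 1.371, -0, 1.684, -0.103], TCP at [0.14, -0.532, 0.231] pointing down, gripper open.
Joint ranges: [-3.1, 3.1], [-0.76, 2.03], [0.27, 2.55], [-1.08, 4.22], [0.17, 2.65], [-2.57, 2.57]. Speed limits (rad/s): [2.79, 2.79, 3.14, 3.14, 3.14, 3.14].

### API

Orientations are given as [roll, pitch, yaw] about the fixed x, y, z axes, in that order (R = Rz(yaw) Ry(pitch) Rx(roll)).
In Python, from bench import robot gives the robot as it stands. The module is installed in compiled form; this text tells all that it offers.
- The arm moves only by the shell command python3 -m handwheel 'ROWS'. ROWS is JSON, a list of rows, each a list of 3 entries, a list of its own where there are three numbers: the turn, a rotation vector about the world's x, y, z in units of 90 degrees (1.0 is 90 degrees), then the shift along the world's x, y, z in units of 0.05 m (1.0 is 0.05 m), then the closure, from 0 (fully open) to 1 (shut). A call has 1 to 5 rows; each row shifts and turns the commanded pose from where the row before left it; what a row does not reach is not made up. A row lasts 1/10 s, in which the tool goes at most 50 mm and 8.59 degrees, less where a joint would pass 70% of its speed; a pose out of reach is approached as far as the arm can. A call with a number of a shift or a turn outside -1 to 1 is refused whole. A call with a gripper value outside its range is refused whole. The fingers move at their own pace and stop on an object; the grip force is fixed at half the most. Time passes only in rows, so rows that do not move let the fingers close. It gives the time, the measured TCP pose, the force, the opening and the grip force at its end, in the units of the state.
- robot.get_obs(): the state, without advancing time (a new reading comes with each control period).
- robot.snapshot(name): name is "side" or "top" or "wrist"; returns (picture, depth): 384x512x3 uint8, red, green, blue; 384x512 float32, m along the optical axis (not along the pixel's ray), 0 where there is no reading.
- robot.calibration(name): a dict with "mtx" (3x3 intrinsics, pixels), "extrinsics" (4x4, takes a point from camera to world coordinates); the wrist camera has in their place "hand_eye" (4x4, takes a point from camera to tool coordinates, whose origin is the TCP and whose axes are the flange's). Camera axes: x right, y down, z forward; pixel columns grow to the right and rows downward; lengths in m; the calibration is good to about 2 mm. The wrist camera is an equidistant fisheye: a pixel r from the principal point sees the ray r / f radians off the axis. A picture is of the moment at which its call begins: read the wrist's pose just before it. calibration takes no time and is no camera call.
- robot.close_job(): hands the job in; it is judged then, once.
Trained networks look in the newest picture that a camera, given by its name, has taken for a name from the list of things; names that differ only in an ending like _2 or _b are one class to them, and where a whole thing is asked for, a point or a joint stands for the part that bears it (a point fixed in the world has none). Each returns a list of dicts, best first, with "p" (0 to 1); they miss things now and then, are a little off and sometimes report something else, mostly with a low value. They report only what shows in the picture. A call takes as long as a camera call. They do not tell look-alikes from the thing itself.
- robot.boxes_of(query, camera): "bbox" ([left, top, right, bottom] in pixels, round what is visible of it).
The state is a dict: "time": time; "joint_positions": joint angles; "qvel": joint speeds; "joint_torque": joint torques, N m; "tool_pos": TCP position; "ee_rot": TCP orientation; "wrist_force": force on the tool from outside, world axes, zero at the start; "wrist_torque": the same for the moment, N m; "width": finger opening in m; "finger_force": force on a finger pad.
Only numpy, scipy, OpenCV 4.12 (cv2) and the standard library are available. Lean on these libraries where they do the work, as an engineer would, in place of code of your own. Each camera call takes 0.05 s, during which the arm holds its last target. There are 200 camera calls.

## Working session

There is one attempt and no reset: what is moved stays moved. The work goes in short steps, Python scripts to look and compute and a shell command to move; the robot and the scene stay as the last step left them, time stands still between calls to the robot, and variables do not carry over. Pictures are saved under pics/ and viewed, at most 12 in all, crops included, and the job is handed in when it is done.

```bash
mkdir -p pics; cat > h.py <<'E'
import numpy as np, cv2
from bench import robot
def world(cam, dep, cal=None):
    c=robot.calibration(cam); K=np.array(c['mtx']); T=np.array(c['extrinsics'])
    h,w=dep.shape; u,v=np.meshgrid(np.arange(w),np.arange(h))
    P=np.stack([(u-K[0,2])/K[0,0]*dep,(v-K[1,2])/K[1,1]*dep,dep],-1)
    W=P@T[:3,:3].T+T[:3,3]; W[dep==0]=np.nan
    return W
def snap(cam):
    p,d=robot.snapshot(cam); return p,d,world(cam,d)
E
python3 - <<'E'
from h import *
import pickle
S={}
for c in('side','top'):
    p,d,W=snap(c); S[c]=(p,W); cv2.imwrite(f'pics/{c}0.png',p[...,::-1])
    k=robot.calibration(c);print(c,np.round(k['mtx'],1).tolist(),np.round(k['extrinsics'],3).tolist())
    for n in('carrier','carrier_eye','carrier_tongue','rack','stand','keeper','bridge','blank','blank_tab','wash_bottle','jar','dish','driver','gauge_block'):
        for b in robot.boxes_of(n,c)[:3]:
            x=b['bbox']; cx,cy=int((x[0]+x[2])/2),int((x[1]+x[3])/2)
            print(n,round(b['p'],2),np.round(x).astype(int).tolist(),np.round(W[min(cy,383),min(cx,511)],3))
pickle.dump(S,open('s.pkl','wb'))
print(robot.get_obs())
E
```

```text
side [[450.0, 0.0, 251.3], [0.0, 450.0, 190.6], [0.0, 0.0, 1.0]] [[-0.957, -0.158, 0.242, 0.155], [-0.289, 0.489, -0.823, 1.193], [0.012, -0.858, -0.513, 0.944], [0.0, 0.0, 0.0, 1.0]]
carrier 0.59 [262, 244, 291, 255] [0.405 0.046 0.022]
carrier 0.48 [208, 197, 214, 253] [0.527 0.304 0.265]
carrier_eye 0.6 [204, 199, 214, 253] [0.529 0.312 0.267]
carrier_tongue 0.18 [174, 184, 192, 226] [ 0.765 -0.019  0.087]
rack 0.56 [196, 239, 223, 258] [0.609 0.124 0.035]
stand 0.94 [188, 201, 259, 325] [ 0.558  0.135 -0.005]
blank 0.88 [248, 212, 278, 225] [ 0.498 -0.134  0.008]
blank 0.85 [320, 205, 344, 226] [ 0.262 -0.231  0.008]
blank 0.81 [315, 177, 343, 197] [ 0.3   -0.394  0.031]
blank_tab 0.93 [285, 294, 346, 325] [0.237 0.26  0.009]
blank_tab 0.88 [318, 202, 342, 223] [ 0.269 -0.249  0.008]
blank_tab 0.69 [239, 208, 279, 228] [ 0.513 -0.132  0.006]
wash_bottle 0.97 [172, 184, 190, 225] [ 0.774 -0.021  0.084]
jar 0.74 [150, 223, 165, 254] [0.778 0.152 0.058]
jar 0.72 [235, 162, 278, 196] [ 0.592 -0.361  0.039]
dish 0.65 [203, 195, 228, 206] [ 0.713 -0.202  0.004]
driver 0.55 [245, 243, 2
[... 1369 characters left out ...]
.03 ]
{'time': 1.5, 'joint_positions': array([-1.41716047e+00,  8.72126078e-02,  1.37070445e+00,  1.22483575e-05,
        1.68359480e+00, -1.03116975e-01]), 'qvel': array([-0.00130644,  0.00025551, -0.00070561,  0.00023569, -0.00128297,
       -0.00081723]), 'joint_torque': array([ 1.75302198e-04, -3.40031862e+01, -3.02592909e+01,  7.19135022e-02,
        2.38335732e-02, -6.16449825e-07]), 'tool_pos': array([ 0.1396607 , -0.53199082,  0.23049672]), 'ee_rot': array([ 3.14151103e+00, -3.78893786e-06,  2.56754209e-01]), 'wrist_force': array([-0.33639794, -0.21515943, -0.4162184 ]), 'wrist_torque': array([-0.02421995, -0.04721865, -0.0531335 ]), 'finger_force': 0.0, 'width': 0.09395197491799702}
```

```bash
python3 - <<'E'
import cv2
a=cv2.imread('pics/top0.png')[100:320,100:420]; cv2.imwrite('pics/top_crop.png',cv2.resize(a,(800,550),interpolation=cv2.INTER_CUBIC))
a=cv2.imread('pics/side0.png')[140:350,110:400]; cv2.imwrite('pics/side_crop.png',cv2.resize(a,(800,579),interpolation=cv2.INTER_CUBIC))
E
```

```text
(no output)
```

View pics/top_crop.png

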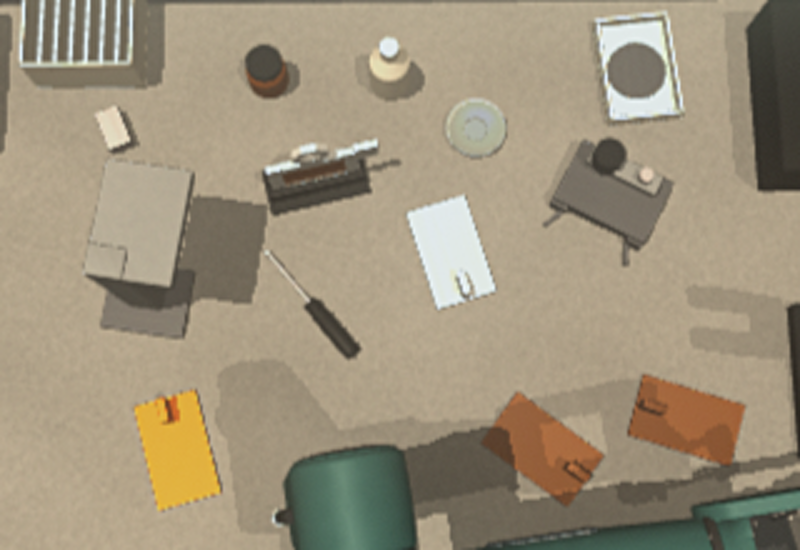

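View pics/side_crop.png

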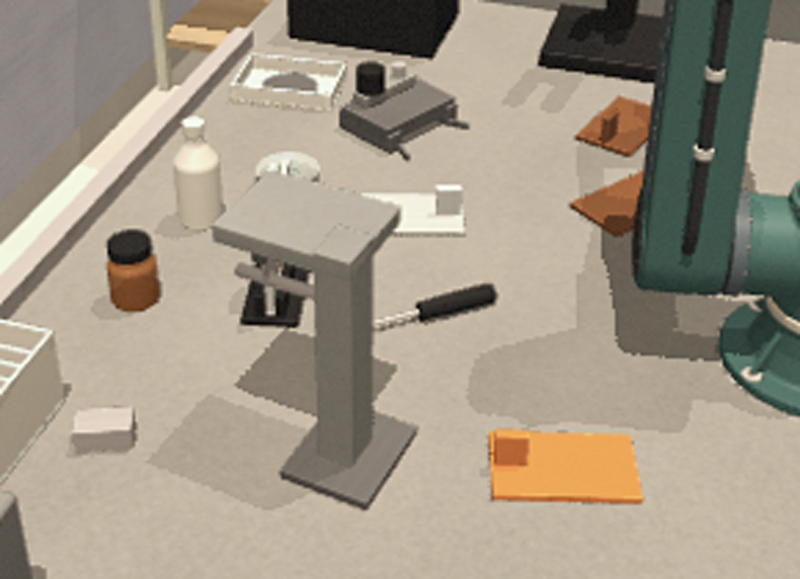

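The top crop shows these candidates for the blank:
- The white plate at (450,250), with its tab at (463,285).
- An orange plate at (178,450).
- Brown plates at (545,450) and (688,420).

I choose the white aluminium one. The only carrier is in the rack at (318,170), eye at (310,152), tongue on the right (365,150). The stand's hood is at (140,222) with the post at its lower left, so the peg points to world +x. The bridge is at (612,195), mouth facing lower left.

```bash
cat > fit.py <<'E'
from h import *
import pickle
S=pickle.load(open('s.pkl','rb'))
def pts(c,lo,hi):
    p,W=S[c]; m=np.all((W>lo)&(W<hi),-1); return W[m],p[m]
def line(P):
    c=P[:,:2].mean(0); u,s,v=np.linalg.svd(P[:,:2]-c); return c,np.degrees(np.arctan2(v[0,1],v[0,0]))%180,s/np.sqrt(len(P))
def rect(P):
    r=cv2.minAreaRect((P[:,:2]*1000).astype(np.float32)); return np.round(r[0],1),np.round(r[1],1),round(r[2],1),len(P)
E
python3 - <<'E'
from fit import *
for c in('top','side'):
    print(c)
    T,_=pts(c,[.3,-.3,-.03],[.5,.0,.03]); print('table z',np.median(T[:,2]))
    C,_=pts(c,[.57,-.08,.08],[.72,.16,.19])
    print('carrier',len(C),line(C[C[:,2]>.09]) if len(C)>5 else '', C.min(0),C.max(0))
    E,_=pts(c,[.57,-.08,.135],[.72,.16,.19]); print('eye',len(E),E.mean(0) if len(E) else '',E.min(0) if len(E) else '',E.max(0)if len(E) else '')
    R,_=pts(c,[.55,-.05,.03],[.70,.2,.048]); print('rack',rect(R) if len(R) else '')
    H,_=pts(c,[.3,.15,.258],[.65,.45,.285]); print('hood',rect(H),H[:,2].mean())
    h=cv2.minAreaRect((H[:,:2]*1000).astype(np.float32)); print(np.round(cv2.boxPoints(h)).tolist())
    B,col=pts(c,[.42,-.24,-.002],[.6,-.05,.022]); w=col.min(1)>190; B=B[w]; print('blank',rect(B)); print(np.round(cv2.boxPoints(cv2.minAreaRect((B[:,:2]*1000).astype(np.float32)))).tolist())
    B,_=pts(c,[.42,-.24,.03],[.6,-.05,.08]); print('tab',B.mean(0),line(B)[1],len(B))
    G,_=pts(c,[.45,-.5,.032],[.75,-.22,.048]); print('beam',rect(G));print(np.round(cv2.boxPoints(cv2.minAreaRect((G[:,:2]*1000).astype(np.float32)))).tolist())
    G,_=pts(c,[.45,-.5,.05],[.75,-.22,.12]); print('block',rect(G),G.mean(0))
    P,_=pts(c,[.3,.15,.185],[.65,.35,.212]); print('peg?',len(P)); 
    if len(P): print(np.round(P[::max(1,len(P)//15)],3).tolist())
E
```

```text
top
table z -0.000521176315990246
carrier 314 (array([0.62923807, 0.04942505]), np.float64(103.1821371341031), array([0.04298231, 0.00332197])) [ 0.60904892 -0.02956306  0.08010434] [0.65465515 0.12541941 0.17830567]
eye 77 [0.62708744 0.06138926 0.16081743] [ 0.61744985 -0.00625805  0.13537936] [0.64057108 0.0875945  0.17830567]
rack (array([616.3,  63.1]), array([ 37.8, 141.7]), 3.9, 191)
hood (array([508.7, 265.9]), array([112.6, 150.4]), 80.8, 1708) 0.26654602059525295
[[425.0, 222.0], [574.0, 198.0], [592.0, 309.0], [443.0, 334.0]]
blank (array([ 522.2, -133.1]), array([153.1,  89.6]), 16.3, 894)
[[436.0, -112.0], [461.0, -198.0], [608.0, -155.0], [583.0, -69.0]]
tab [ 0.4654734  -0.14930598  0.04713343] 18.037256209338153 38
beam (array([ 656.9, -398.2]), array([146.3, 231. ]), 62.0, 801)
[[521.0, -408.0], [724.0, -517.0], [793.0, -388.0], [589.0, -279.0]]
block (array([ 627.4, -382.2]), array([108.6,  43.4]), 61.2, 319) [ 0.62799715 -0.37661076  0.07507806]
peg? 23
[[0.443, 0.33, 0.208], [0.443, 0.326, 0.21], [0.443, 0.323, 0.209], [0.444, 0.329, 0.186], [0.442, 0.322, 0.199],
[... 1046 characters left out ...]
4.0, -168.0], [566.0, -74.0]]
tab [ 0.46796261 -0.14869542  0.04179211] 15.710819295365326 60
beam (array([ 653. , -401.3]), array([159. , 240.4]), 60.5, 408)
[[509.0, -411.0], [719.0, -530.0], [797.0, -391.0], [587.0, -273.0]]
block (array([ 630.8, -385.5]), array([122.4,  49.7]), 66.7, 231) [ 0.6312105  -0.36646426  0.07429156]
peg? 323
[[0.578, 0.283, 0.207], [0.577, 0.288, 0.2], [0.537, 0.29, 0.207], [0.556, 0.295, 0.2], [0.535, 0.297, 0.203], [0.515, 0.297, 0.205], [0.494, 0.3, 0.208], [0.493, 0.303, 0.204], [0.471, 0.324, 0.212], [0.477, 0.325, 0.204], [0.461, 0.329, 0.208], [0.456, 0.329, 0.206], [0.453, 0.329, 0.203], [0.446, 0.327, 0.2], [0.442, 0.312, 0.186], [0.458, 0.331, 0.187]]
```

```bash
python3 - <<'E'
from fit import *
for c in('top','side'):
    for a,b in((.02,.1),(.1,.13),(.13,.17)):
        B,_=pts(c,[.7,-.1,a],[.85,.04,b]); print(c,a,len(B),np.round(np.percentile(B,[3,50,97],axis=0),3).tolist() if len(B) else '')
    F,_=pts(c,[.6,-.06,.118],[.68,.14,.128]); print('frame top/tongue',len(F),np.round(F[np.argsort(F[:,1])][::max(1,len(F)//12)],3).tolist())
print(np.round(robot.calibration('wrist')['hand_eye'],3).tolist(),robot.calibration('wrist')['mtx'],robot.tip_reach)
E
python3 -m handwheel '[[[0,0,0.095],[0.4,0.9,0],0],[[0,0,0.095],[0.7,0.7,0],0],[[0,0,0.095],[0.9,0.6,0],0],[[0,0,0.095],[1,0.6,0],0],[[0,0,0.095],[1,0.6,0],0]]'
python3 -m handwheel '[[[0,0,0.095],[1,0.6,0],0],[[0,0,0.095],[1,0.7,0],0],[[0,0,0.095],[1,0.8,0],0],[[0,0,0.095],[0.9,0.8,0],0],[[0,0,0.095],[0.7,0.8,0],0]]'
```

```text
top 0.02 167 [[0.751, -0.073, 0.022], [0.759, -0.048, 0.078], [0.798, -0.019, 0.099]]
top 0.1 93 [[0.757, -0.07, 0.101], [0.771, -0.048, 0.107], [0.792, -0.023, 0.124]]
top 0.13 57 [[0.768, -0.059, 0.138], [0.778, -0.045, 0.148], [0.792, -0.035, 0.154]]
frame top/tongue 64 [[0.655, -0.027, 0.125], [0.644, -0.02, 0.125], [0.65, -0.009, 0.128], [0.647, -0.003, 0.128], [0.644, 0.008, 0.124], [0.641, 0.018, 0.125], [0.634, 0.029, 0.122], [0.634, 0.036, 0.123], [0.62, 0.073, 0.123], [0.62, 0.094, 0.126], [0.62, 0.104, 0.124], [0.611, 0.111, 0.12], [0.61, 0.122, 0.121]]
side 0.02 330 [[0.753, -0.054, 0.022], [0.77, -0.026, 0.063], [0.804, -0.017, 0.098]]
side 0.1 104 [[0.76, -0.056, 0.101], [0.775, -0.038, 0.111], [0.799, -0.024, 0.129]]
side 0.13 57 [[0.769, -0.058, 0.131], [0.779, -0.041, 0.147], [0.794, -0.034, 0.154]]
frame top/tongue 2 [[0.643, -0.018, 0.124], [0.642, -0.015, 0.121]]
[[-0.001, -0.963, -0.268, 0.079], [1.0, -0.001, -0.001, -0.002], [0.001, -0.268, 0.963, -0.153], [0.0, 0.0, 0.0, 1.0]] [[297.31863964   0.         257.75857259]
 [  0.         297.31863964 191.11809356]
 [  0.           0.           1.        ]] 0.025
time: 2.0
tool_pos: [0.3233, -0.3715, 0.2309]
ee_rot: [3.14, 0.0, 1.008]
wrist_force: [-0.1, -0.7, 0.5]
width: 0.094
finger_force: 0.0
time: 2.5
tool_pos: [0.5168, -0.215, 0.2303]
ee_rot: [3.141, 0.0, 1.755]
wrist_force: [0.8, -1.7, 0.9]
width: 0.0937
finger_force: 0.0
```

```bash
python3 -m handwheel '[[[0,0,0.033],[0.7,0.8,0.4],0],[[0,0,0],[0.7,0.8,0.4],0],[[0,0,0],[0.6,0.8,0.4],0],[[0,0,0],[0.5,0.7,0],0],[[0,0,0],[0,0,0],0]]'
cat >> h.py <<'E'
from scipy.spatial.transform import Rotation as Ro
def wsnap():
    o=robot.get_obs(); p,d=robot.snapshot('wrist'); c=robot.calibration('wrist'); K=np.array(c['mtx'])
    h,w=d.shape; u,v=np.meshgrid(np.arange(w),np.arange(h)); x=(u-K[0,2])/K[0,0]; y=(v-K[1,2])/K[1,1]
    r=np.hypot(x,y)+1e-9; t=np.tan(np.minimum(r,1.5))/r
    P=np.stack([x*t*d,y*t*d,d],-1)@np.array(c['hand_eye'])[:3,:3].T+np.array(c['hand_eye'])[:3,3]
    W=P@Ro.from_euler('xyz',o['ee_rot']).as_matrix().T+o['tool_pos']; W[(d==0)|(r>1.4)]=np.nan
    return p,d,W
E
python3 - <<'E'
from fit import *
p,d,W=wsnap(); S['w1']=(p,W); pickle.dump(S,open('s.pkl','wb')); cv2.imwrite('pics/w1.png',p[...,::-1])
o=robot.get_obs(); print(o['tool_pos'],o['ee_rot'])
C,_=pts('w1',[.57,-.08,.08],[.72,.16,.19]);print(len(C),line(C))
C,_=pts('w1',[.57,-.08,.112],[.72,.16,.127]);print(len(C),line(C),np.round(C[np.argsort(C[:,1])][::max(1,len(C)//12)],3).tolist())
E,_=pts('w1',[.57,-.08,.15],[.72,.16,.19]);print(len(E),line(E),E.min(0),E.max(0))
G,_=pts('w1',[.45,-.5,.032],[.75,-.22,.048]); print(len(G)and rect(G))
H,_=pts('w1',[.3,.15,.258],[.65,.45,.285]); print(len(H) and rect(H))
E
```

```text
time: 3.0
tool_pos: [0.6321, -0.069, 0.284]
ee_rot: [3.14, -0.001, 1.808]
wrist_force: [-0.2, 0.5, 0.0]
width: 0.0938
finger_force: 0.0
[ 0.63067771 -0.07146954  0.28360563] [-3.14092731e+00 -2.79506764e-04  1.80505868e+00]
1947 (array([0.63449075, 0.04629129]), np.float64(103.29333237706187), array([0.0420882 , 0.00322129]))
680 (array([0.6320124 , 0.05783545]), np.float64(102.71070085385195), array([0.04590426, 0.00315033])) [[0.648, -0.028, 0.115], [0.648, 0.007, 0.119], [0.647, 0.013, 0.12], [0.638, 0.02, 0.12], [0.636, 0.026, 0.119], [0.641, 0.032, 0.119], [0.642, 0.038, 0.12], [0.627, 0.062, 0.122], [0.622, 0.099, 0.12], [0.619, 0.105, 0.119], [0.62, 0.112, 0.118], [0.618, 0.118, 0.119], [0.617, 0.125, 0.12]]
645 (array([0.63192592, 0.06052604]), np.float64(103.36441040306183), array([0.01401822, 0.00309615])) [0.62137714 0.03729034 0.15020059] [0.64189083 0.08797852 0.17609726]
(array([ 604.2, -367.6]), array([147.4, 100.3]), 61.3, 1314)
0
```

View pics/w1.png

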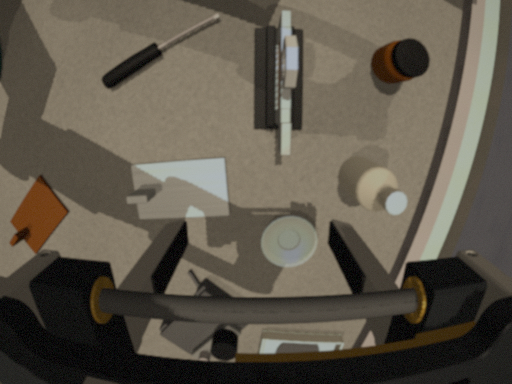

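```bash
python3 -m handwheel '[[[0.0865,0.0204,0],[0.13,-0.02,-0.2],0],[[0.0865,0.0204,0],[0.13,-0.02,-0.3],0],[[0.0865,0.0204,0],[0.13,-0.02,-0.5],0],[[0.0865,0.0204,0],[0.13,-0.02,-0.5],0],[[0.0865,0.0204,0],[0.13,-0.02,-0.48],0]]'
python3 -m handwheel '[[[0,0,0],[0,0,0],0],[[0,0,0],[0,0,0],0]]'
python3 - <<'E'
from fit import *
p,d,W=wsnap(); S['w2']=(p,W); pickle.dump(S,open('s.pkl','wb')); cv2.imwrite('pics/w2.png',p[...,::-1])
o=robot.get_obs(); R=Ro.from_euler('xyz',o['ee_rot']).as_matrix(); print(o['tool_pos'],o['joint_positions'].round(2)); print(R.round(3))
C,_=pts('w2',[.57,-.05,.08],[.72,.16,.19]);print(len(C),line(C))
C,_=pts('w2',[.63,-.05,.085],[.67,-.005,.135]);print(len(C),line(C),C.min(0),C.max(0),np.median(C,0))
C,_=pts('w2',[.63,-.05,.12],[.67,-.005,.135]);print(len(C),line(C),C.min(0),C.max(0),np.median(C,0))
E
```

```text
time: 3.55
tool_pos: [0.6619, -0.081, 0.1854]
ee_rot: [3.141, -0.702, 1.799]
wrist_force: [-0.0, 0.1, 0.9]
width: 0.0941
finger_force: 0.0
time: 3.75
tool_pos: [0.6612, -0.0801, 0.1833]
ee_rot: [-3.135, -0.699, 1.795]
wrist_force: [0.5, -0.6, 0.0]
width: 0.094
finger_force: 0.0
[ 0.66203076 -0.07912673  0.18726609] [-0.45  0.61  0.92  0.58  2.02 -0.54]
[[-0.176  0.974 -0.146]
 [ 0.747  0.228  0.624]
 [ 0.641  0.001 -0.768]]
1846 (array([0.64445436, 0.01701263]), np.float64(110.3822106867974), array([0.03560651, 0.00896754]))
534 (array([ 0.65123823, -0.02150415]), np.float64(105.15207912870085), array([0.00802519, 0.00293693])) [ 0.64253279 -0.03024498  0.08664054] [ 0.65771554 -0.00518669  0.13092161] [ 0.65138797 -0.02392217  0.12852705]
393 (array([ 0.650526  , -0.01885112]), np.float64(105.16233175691437), array([0.00767533, 0.00299583])) [ 0.64253279 -0.02991903  0.12024203] [ 0.65768094 -0.00518669  0.13092161] [ 0.65052766 -0.01935378  0.12895551]
```

View pics/w2.png

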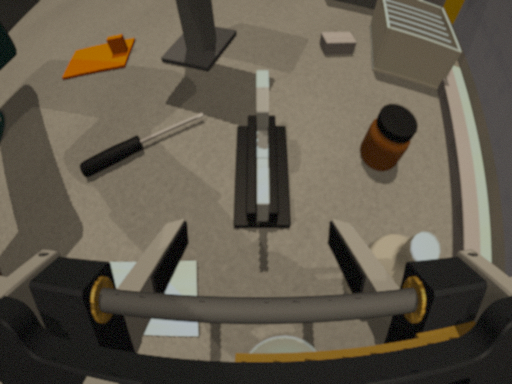

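```bash
python3 -m handwheel '[[[0,0,0],[-0.08,0.4,-0.48],0],[[0,0,0],[-0.08,0.4,-0.48],0],[[0,0,0],[-0.07,0.36,-0.42],0],[[0,0,0],[0,0,0],0.6],[[0,0,0],[0,0,0],1]]'
python3 -m handwheel '[[[0,0,0],[0,0,0],1],[[0,0,0],[0,0,0],1],[[0,0,0],[0,0,0],1],[[0,0,0],[0,0,0],1],[[0,0,0],[0,0,0],1]]'
```

```text
time: 4.3
tool_pos: [0.6515, -0.0199, 0.1211]
ee_rot: [3.135, -0.693, 1.808]
wrist_force: [0.0, -0.6, 0.8]
width: 0.0812
finger_force: 0.0
time: 4.8
tool_pos: [0.6508, -0.0212, 0.1162]
ee_rot: [-3.14, -0.698, 1.8]
wrist_force: [-0.6, -0.2, -0.1]
width: 0.0415
finger_force: 0.0
```

```bash
python3 -m handwheel '[[[0,0,0],[0,0,0],1],[[0,0,0],[0,0,0],1],[[0,0,0],[0,0,0],1],[[0,0,0],[0,0,0],1],[[0,0,0],[0,0,0],1]]' && python3 -m handwheel '[[[0,0,0],[0,0,0.1],1],[[0,0,0],[0,0,0.2],1],[[0,0,0],[0,0,0.3],1],[[0,0,0],[0,0,0.3],1],[[0,0,0],[0,0,0.3],1]]'
```

```text
time: 5.3
tool_pos: [0.6508, -0.0207, 0.1162]
ee_rot: [-3.141, -0.698, 1.8]
wrist_force: [0.4, -0.2, -0.5]
width: 0.0097
finger_force: 30.0
time: 5.8
tool_pos: [0.6509, -0.0209, 0.1784]
ee_rot: [3.141, -0.697, 1.802]
wrist_force: [0.0, -0.7, -3.0]
width: 0.01
finger_force: 30.0
```

```bash
python3 -m handwheel '[[[0,0,-0.05],[-0.1,0.3,0],1],[[0,0,-0.05],[-0.1,0.6,0],1],[[0,0,-0.05],[-0.1,0.8,0],1],[[0,0,-0.05],[-0.1,0.8,-0.1],1],[[0,0,-0.048],[-0.1,0.8,-0.14],1]]' && python3 -m handwheel '[[[0,0,0],[-0.1,0.5,0],1],[[0,0,0],[-0.1,0.3,0],1],[[0,0,0],[-0.02,0.2,0],1],[[0,0,0],[0,0,0],1],[[0,0,0],[0,0,0],1]]'
python3 - <<'E'
from fit import *
for c in('top','side'):
    p,d,W=snap(c); S[c+'2']=(p,W); cv2.imwrite(f'pics/{c}2.png',p[...,::-1])
p,d,W=wsnap(); S['w3']=(p,W); cv2.imwrite('pics/w3.png',p[...,::-1]); pickle.dump(S,open('s.pkl','wb'))
a=cv2.imread('pics/side2.png')[150:300,130:330]; a=cv2.resize(a,(800,600),interpolation=cv2.INTER_CUBIC)
cv2.imwrite('pics/side2c.png',a)
o=robot.get_obs(); print(o['tool_pos'],o['ee_rot'],o['joint_positions'].round(2))
root=np.array([.479,.301,.2]); Rs=Ro.from_euler('z',81,degrees=True).as_matrix()
for c in('top2','side2','w3'):
    p,W=S[c]; L=(W-root)@Rs; m=np.all((L>[-.14,-.2,-.2])&(L<[.14,-.108,.06]),-1); P=L[m]
    e=P[(P[:,2]>-.012)&(abs(P[:,0])<.05)]; print(c,len(P),'eye',len(e), e.min(0) if len(e) else '',e.max(0) if len(e) else '', np.median(e,0) if len(e) else '')
    q=P[(P[:,1]>-.2)&(P[:,1]<-.13)&(abs(P[:,2]+.08)<.09)]; print(len(q),line(q) if len(q) else '',q.min(0) if len(q) else '',q.max(0)if len(q) else '')
    g=L[np.all((L>[-.03,-.105,-.012])&(L<[.03,0,.012]),-1)]; print('peg',len(g),line(g) if len(g) else '',g.max(0)if len(g) else '',g.min(0)if len(g) else '')
E
```

```text
time: 6.3
tool_pos: [0.6257, 0.1452, 0.1663]
ee_rot: [3.14, -0.698, 1.409]
wrist_force: [0.4, 1.0, -2.8]
width: 0.0097
finger_force: 30.0
time: 6.8
tool_pos: [0.6155, 0.1933, 0.1645]
ee_rot: [-3.142, -0.697, 1.411]
wrist_force: [-0.4, 0.2, -3.3]
width: 0.0098
finger_force: 30.0
[0.61542483 0.19298592 0.16416561] [-3.14040894 -0.6976237   1.40923372] [-0.12  0.23  1.5   0.71  1.43 -0.07]
top2 770 eye 73 [-0.02622382 -0.15491909 -0.0114121 ] [ 0.02507795 -0.11113551  0.05869604] [-0.00447063 -0.14651547  0.01529609]
360 (array([-0.02405826, -0.14720347]), np.float64(176.22190349903568), array([0.05246201, 0.01007582])) [-0.12304912 -0.19989442 -0.16992008] [ 0.10459879 -0.13003357  0.00984188]
peg 0   
side2 2474 eye 131 [-0.02843333 -0.15841749 -0.01198901] [ 0.02483675 -0.11016374  0.05816748] [ 0.00700077 -0.14702168  0.00994201]
1134 (array([ 0.00264852, -0.14789212]), np.float64(177.4014343631123), array([0.04105358, 0.00599785])) [-0.11390941 -0.19982706 -0.1699885 ] [ 0.10199118 -0.13299446  0.00994201]
peg 151 (array([ 0.00235782, -0.05564183]), np.float64(88.2119114818322), array([0.02648178, 0.00431725])) [ 2.26769457e-02 -5.44278033e-05  1.13721389e-02] [-0.01257109 -0.10214612 -0.00560806]
w3 32350 eye 2854 [-0.04990501 -0.15702348 -0.01196286] [ 0.0244523  -0.11238687  0.05998276] [-0.01847627 -0.14765767  0.0224747 ]
5554 (array([-0.07071769, -0.15161279]), np.float64(177.78212012518023), array([0.02994597, 0.00813555])) [-0.1330665  -0.19968748 -0.16997867] [ 0.10278769 -0.13380403  0.00999789]
peg 402 (array([-0.00182358, -0.09942356]), np.float64(132.999413365921), array([0.00378099, 0.00248284])) [ 0.00674617 -0.09144133  0.00714471] [-0.00647013 -0.10398687 -0.00614009]
```

View pics/side2c.png

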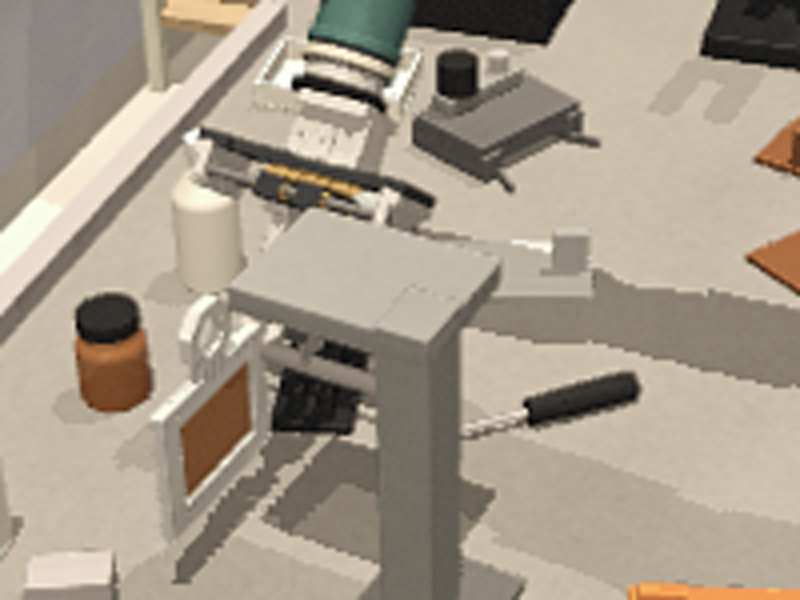

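```bash
python3 - <<'E'
from fit import *
root=np.array([.479,.301,.2]); Rs=Ro.from_euler('z',81,degrees=True).as_matrix()
for c in('top2','side2','w3'):
    p,W=S[c]; L=(W-root)@Rs
    e=L[np.all((L>[-.03,-.16,-.02])&(L<[.03,-.137,.035]),-1)]; print(c,len(e),np.round(np.percentile(e,[1,50,99],axis=0),4).tolist())
    q=L[np.all((L>[-.066,-.162,-.14])&(L<[.066,-.135,-.03]),-1)]; print(len(q),line(q),np.round(np.percentile(q,[1,99],axis=0),4).tolist())
    pk=L[np.all((L>[-.02,-.104,-.012])&(L<[.02,-.09,.012]),-1)]; print('tip',np.round(np.percentile(pk,[2,98],axis=0),4).tolist() if len(pk)else'')
E
```

```text
top2 89 [[-0.0254, -0.1545, -0.0193], [-0.001, -0.1465, 0.0139], [0.0247, -0.1425, 0.0265]]
173 (array([-0.00342583, -0.14519756]), np.float64(179.51654215554197), array([0.04127739, 0.00285656])) [[-0.0649, -0.1533, -0.1306], [0.0633, -0.1415, -0.0303]]
tip 
side2 162 [[-0.0267, -0.1565, -0.0191], [0.0018, -0.147, 0.0025], [0.0236, -0.1428, 0.0251]]
932 (array([ 0.00514935, -0.14728082]), np.float64(179.29361335842012), array([0.03957001, 0.00258661])) [[-0.065, -0.1554, -0.1386], [0.0632, -0.143, -0.0307]]
tip [[-0.0042, -0.102, -0.0049], [0.0064, -0.0902, 0.0076]]
w3 1603 [[-0.0253, -0.1566, -0.0117], [-0.0167, -0.1518, 0.0158], [0.01, -0.1467, 0.0231]]
1056 (array([-0.03763348, -0.1511284 ]), np.float64(177.54969261204633), array([0.01434875, 0.00386724])) [[-0.0657, -0.16, -0.0474], [-0.0144, -0.1388, -0.0308]]
tip [[-0.0057, -0.1037, -0.0042], [0.0052, -0.0928, 0.0065]]
```

```bash
python3 -m handwheel '[[[0,0,0],[-0.3,0.047,0],1],[[0,0,0],[-0.49,0.078,0],1],[[0,0,0],[-0.49,0.078,0],1],[[0,0,0],[-0.2,0.031,0],1],[[0,0,0],[-0.1,0.016,0],1]]' && python3 -m handwheel '[[[0,0,0],[-0.14,0.022,0],1],[[0,0,0],[-0.14,0.022,0],1],[[0,0,0],[-0.14,0.022,0],1],[[0,0,0],[-0.14,0.022,0],1],[[0,0,0],[-0.14,0.022,0],1]]'  && python3 -m handwheel '[[[0,0,0],[-0.14,0.022,0],1],[[0,0,0],[-0.14,0.022,0],1],[[0,0,0],[-0.14,0.022,0],1],[[0,0,0],[0,0,0],1],[[0,0,0],[0,0,0],1]]'
cat > look.py <<'E'
from fit import *
import sys
n=sys.argv[1]
p,d,W=snap('side'); cv2.imwrite(f'pics/side{n}.png',cv2.resize(p[150:300,130:330,::-1],(800,600),interpolation=cv2.INTER_CUBIC))
p,d,W2=wsnap(); cv2.imwrite(f'pics/w{n}.png',p[...,::-1])
root=np.array([.479,.301,.2]); Rs=Ro.from_euler('z',81,degrees=True).as_matrix()
for W in(W,W2):
    L=(W-root)@Rs
    q=L[np.all((L>[-.066,-.162,-.14])&(L<[.066,-.004,-.03]),-1)&~np.all((L>[-.03,-.02,-1])&(L<[.03,1,1]),-1)]
    print('frame y',len(q),np.round(np.percentile(q,[5,50,95],axis=0),4).tolist() if len(q) else '')
    f=L[np.all((L>[-.014,-.09,.008])&(L<[.014,-.0,.036]),-1)]
    print('flap/eye',len(f),np.round(np.percentile(f,[5,50,95],axis=0),4).tolist() if len(f) else '')
o=robot.get_obs(); print(o['time'],o['tool_pos'],o['wrist_force'],'eye est local',((o['tool_pos']+Ro.from_euler('z',o['ee_rot'][2]-1.409).apply([.0129,.0834,.0355]))-root)@Rs)
E
python3 look.py 4
```

```text
time: 7.45
tool_pos: [0.5356, 0.2063, 0.1644]
ee_rot: [-3.141, -0.698, 1.41]
wrist_force: [0.5, -0.3, -3.3]
width: 0.01
finger_force: 30.0
time: 7.95
tool_pos: [0.5001, 0.2123, 0.1641]
ee_rot: [-3.14, -0.698, 1.411]
wrist_force: [-0.1, -1.0, -4.0]
width: 0.0101
finger_force: 30.0
time: 8.45
tool_pos: [0.4797, 0.2156, 0.1645]
ee_rot: [-3.141, -0.698, 1.411]
wrist_force: [0.9, 0.0, -2.9]
width: 0.0098
finger_force: 30.0
frame y 295 [[0.0325, -0.0162, -0.1345], [0.0543, -0.009, -0.0788], [0.0641, -0.0068, -0.0323]]
flap/eye 52 [[-0.0084, -0.0639, 0.0083], [0.0045, -0.0607, 0.0169], [0.0134, -0.0092, 0.0246]]
frame y 240 [[-0.0658, -0.0277, -0.0472], [-0.0547, -0.0153, -0.0335], [-0.0504, -0.0054, -0.0318]]
flap/eye 0 
8.55 [0.47999746 0.2154937  0.16443317] [ 0.06575939 -0.20360627 -3.11792935] eye est local [ 9.28856785e-05 -1.38852540e-02 -6.68347064e-05]
```

View pics/side4.png

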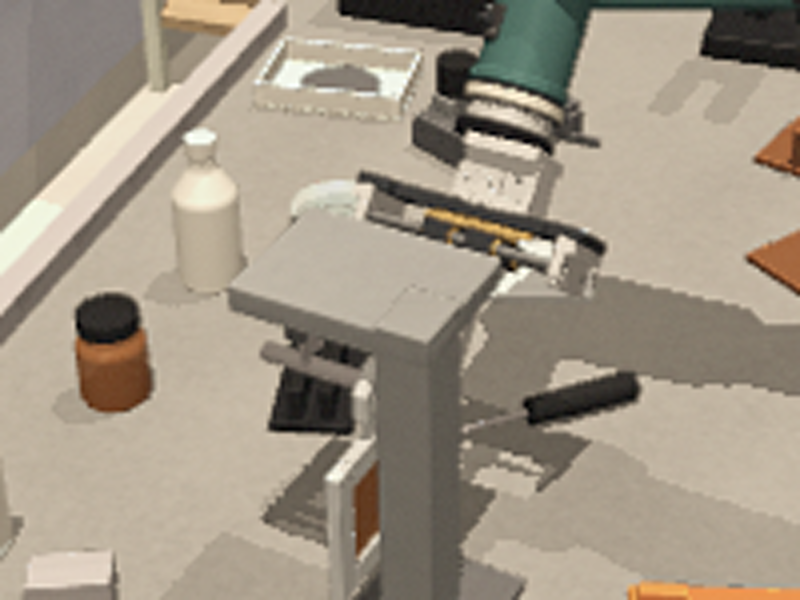

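```bash
python3 -m handwheel '[[[0,0,0],[0.2,-0.031,0],1],[[0,0,0],[0.2,-0.031,0],1],[[0,0,0],[0.15,-0.023,0],1],[[0,0,0],[0.08,-0.012,0],1],[[0,0,0],[0.04,-0.006,0],1]]' && python3 -m handwheel '[[[0,0,0],[0.02,-0.003,0],1],[[0,0,0],[0.02,-0.003,0],1],[[0,0,0],[0.02,-0.003,0],1],[[0,0,0],[0,0,0],1]]'; python3 -m handwheel '[[[0,0,0],[0.02,-0.003,0],1],[[0,0,0],[0.02,-0.003,0],1],[[0,0,0],[0,0,0],1]]'
```

```text
time: 9.05
tool_pos: [0.5138, 0.2103, 0.1641]
ee_rot: [-3.14, -0.698, 1.41]
wrist_force: [0.2, 0.1, -3.2]
width: 0.0095
finger_force: 30.0
time: 9.45
tool_pos: [0.5162, 0.21, 0.1644]
ee_rot: [-3.141, -0.698, 1.411]
wrist_force: [0.2, -0.1, -3.2]
width: 0.0098
finger_force: 30.0
time: 9.75
tool_pos: [0.5183, 0.2096, 0.1644]
ee_rot: [-3.141, -0.698, 1.411]
wrist_force: [0.5, -0.0, -2.5]
width: 0.0096
finger_force: 30.0
```

```bash
python3 -m handwheel '[[[0,0,0],[0.02,-0.003,0],1],[[0,0,0],[0,0,0],1]]' | grep -E 'pos|force'; python3 -m handwheel '[[[0,0,0],[0.02,-0.003,0],1],[[0,0,0],[0,0,0],1]]'| grep -E 'pos|force'; python3 -m handwheel '[[[0,0,0],[0.02,-0.003,0],1],[[0,0,0],[0,0,0],1]]'| grep -E 'pos|force'
```

```text
tool_pos: [0.5193, 0.2095, 0.1643]
wrist_force: [0.5, -0.1, -3.2]
finger_force: 30.0
tool_pos: [0.5203, 0.2093, 0.1643]
wrist_force: [-0.1, -0.2, -3.5]
finger_force: 30.0
tool_pos: [0.5213, 0.2092, 0.1643]
wrist_force: [0.6, 0.6, -1.6]
finger_force: 30.0
```

```bash
python3 -m handwheel '[[[0,0,0],[0.02,-0.003,0],1],[[0,0,0],[0,0,0],1],[[0,0,0],[0,0,0],1]]' | grep -E 'pos|t_force'; python3 -m handwheel '[[[0,0,0],[0,0,0],1]]' | grep -E 't_force'
```

```text
tool_pos: [0.5222, 0.2091, 0.1643]
wrist_force: [-0.6, -0.8, -4.2]
wrist_force: [0.4, 0.4, -2.8]
```

```bash
python3 -m handwheel '[[[0,0,0],[0.02,-0.003,0],1],[[0,0,0],[0,0,0],1],[[0,0,0],[0,0,0],1]]' | grep -E 'pos|t_force'; python3 -m handwheel '[[[0,0,0],[0,0,0],1]]' | grep -E 't_force'
```

```text
tool_pos: [0.5232, 0.2089, 0.1643]
wrist_force: [-1.1, 0.1, -3.7]
wrist_force: [-0.2, 0.2, -2.7]
```

```bash
python3 -m handwheel '[[[0,0,0],[0.02,-0.003,0],1],[[0,0,0],[0,0,0],1],[[0,0,0],[0,0,0],1]]' | grep -E 'pos|t_force'; python3 -m handwheel '[[[0,0,0],[0,0,0],1]]' | grep -E 't_force'; python3 look.py 5
```

```text
tool_pos: [0.5239, 0.2089, 0.1642]
wrist_force: [-1.3, -0.3, -2.9]
wrist_force: [-0.7, 0.0, -3.1]
frame y 833 [[-0.0564, -0.0586, -0.1335], [0.0112, -0.0537, -0.0854], [0.0638, -0.051, -0.0329]]
flap/eye 50 [[-0.0095, -0.0727, 0.0085], [0.0052, -0.0546, 0.0194], [0.013, -0.05, 0.025]]
frame y 287 [[-0.0657, -0.0719, -0.0469], [-0.0613, -0.0587, -0.0411], [-0.0501, -0.045, -0.032]]
flap/eye 0 
11.65 [0.52401433 0.20881967 0.16424989] [-0.92384215 -0.55015084 -3.22468712] eye est local [ 0.00038682 -0.05841163 -0.00025011]
```

View pics/side5.png

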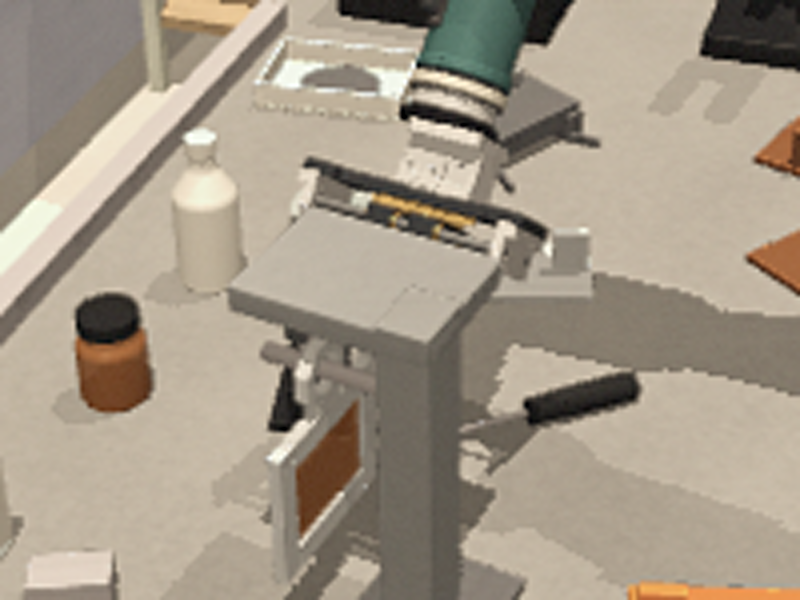

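```bash
for i in 1; do python3 -m handwheel '[[[0,0,0],[0.02,-0.003,0],1],[[0,0,0],[0,0,0],1],[[0,0,0],[0,0,0],1]]' | grep -E 'pos|t_force'; python3 -m handwheel '[[[0,0,0],[0,0,0],1]]' | grep -E 't_force'; python3 -m handwheel '[[[0,0,0],[0.02,-0.003,0],1],[[0,0,0],[0,0,0],1],[[0,0,0],[0,0,0],1]]' | grep -E 'pos|t_force'; python3 -m handwheel '[[[0,0,0],[0,0,0],1]]' | grep -E 't_force'; done
```

```text
tool_pos: [0.5247, 0.2087, 0.1642]
wrist_force: [-3.7, -0.8, -2.5]
wrist_force: [-3.8, -1.9, -2.9]
tool_pos: [0.5257, 0.2086, 0.1641]
wrist_force: [-5.2, -0.6, -2.0]
wrist_force: [-5.3, -2.1, -2.5]
```

```bash
python3 -m handwheel '[[[0,0,0],[-0.15,0.023,0],1],[[0,0,0],[-0.15,0.023,0],1],[[0,0,0],[-0.05,0.008,0],1],[[0,0,0],[0,0,-0.06],1],[[0,0,0],[0,0,-0.06],1]]' | grep -E 'pos|t_force';  python3 -m handwheel '[[[0,0,0],[0,0,-0.02],1],[[0,0,0],[0,0,0],1]]'| grep -E 'pos|t_force'; python3 -m handwheel '[[[0,0,0],[0,0,-0.02],1],[[0,0,0],[0,0,0],1]]'| grep -E 'pos|t_force'
```

```text
tool_pos: [0.5091, 0.211, 0.1584]
wrist_force: [0.2, -0.3, -1.7]
tool_pos: [0.5092, 0.2112, 0.1579]
wrist_force: [-2.3, -0.9, 0.1]
tool_pos: [0.5094, 0.2113, 0.1576]
wrist_force: [-1.1, -1.6, 2.1]
```

```bash
python3 -m handwheel '[[[0,0,0],[0,0,0.03],1],[[0,0,0],[0,0,0],1],[[0,0,0],[0,0,0],0.9],[[0,0,0],[0,0,0],0.8],[[0,0,0],[0,0,0],0.6]]' | grep -E 'pos|force|wid';  python3 -m handwheel '[[[0,0,0],[0,0,0],0.5],[[0,0,0],[0,0,0],0.4],[[0,0,0],[0,0,0],0.4],[[0,0,0],[0,0,0],0.4],[[0,0,0],[0,0,0],0.4]]'| grep -E 'pos|force|wid'; python3 look.py 6
```

```text
tool_pos: [0.5085, 0.2112, 0.1575]
wrist_force: [-0.4, -0.2, -0.6]
width: 0.0226
finger_force: 0.0
tool_pos: [0.5087, 0.2112, 0.1578]
wrist_force: [0.5, 0.2, 0.4]
width: 0.0562
finger_force: 0.0
frame y 706 [[-0.0362, -0.0441, -0.1333], [0.0188, -0.0395, -0.0851], [0.0645, -0.0366, -0.0366]]
flap/eye 74 [[-0.0098, -0.0639, 0.0084], [0.0037, -0.0448, 0.0139], [0.013, -0.0283, 0.0235]]
frame y 668 [[-0.0657, -0.0765, -0.0549], [-0.0605, -0.0433, -0.0403], [-0.0454, -0.0097, -0.0303]]
flap/eye 0 
14.45 [0.50869765 0.21113557 0.15778289] [-0.56698382  0.17600248  0.17971857] eye est local [ 0.00027816 -0.04292291 -0.00671711]
```

View pics/w6.png

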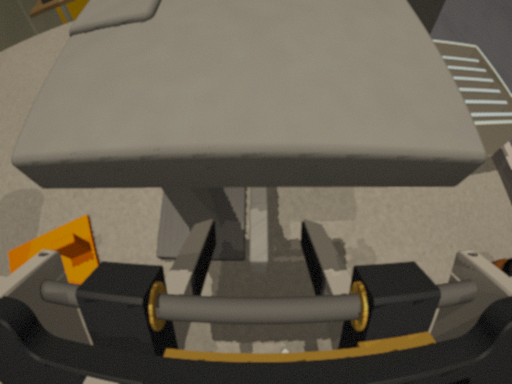

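```bash
python3 -m handwheel '[[[0,0,0],[-0.05,-0.3,0.37],0.4],[[0,0,0],[-0.05,-0.3,0.37],0.4],[[0,0,0],[-0.05,-0.3,0.37],0.4],[[0,0,0],[-0.05,-0.3,0.37],0.4],[[0,0,0],[-0.05,-0.5,0.37],0.4]]' | grep -E 'pos|force|wid';  python3 -m handwheel '[[[-0.0877,0.0142,0],[0,-0.8,0],0.4],[[-0.0877,0.0142,0],[0,-0.8,0],0.4],[[-0.0877,0.0142,0],[0,-0.8,0],0.4],[[-0.0877,0.0142,0],[0,-0.8,0],0.4],[[-0.0877,0.0142,0],[0,-0.8,0],0.4]]'| grep -E 'pos|force|rot'; python3 -m handwheel '[[[0,0,-0.09],[0,-0.7,0],0.4],[[0,0,-0.09],[0,-0.7,0],0.4],[[0,0,-0.09],[0,-0.6,0],0.4],[[0,0,-0.09],[0,-0.5,0],0.4],[[0,0,-0.09],[0,-0.1,0],0.4]]'| grep -E 'pos|force|rot';python3 -m handwheel '[[[0,0,-0.09],[0,0,0],0.4],[[0,0,-0.09],[0,0,0],0.4],[[0,0,-0.09],[0,0,0],0.4],[[0,0,0],[0,0,0],0.4],[[0,0,0],[0,0,0],0.4]]'| grep -E 'pos|force|rot'
python3 - <<'E'
from fit import *
for n in('w7','w8'):
    p,d,W=wsnap(); S[n]=(p,W)
cv2.imwrite('pics/w7.png',p[...,::-1]); pickle.dump(S,open('s.pkl','wb'))
o=robot.get_obs(); print(o['tool_pos'],o['ee_rot'],o['joint_positions'].round(2))
c='w7'
B,col=pts(c,[.42,-.24,-.002],[.65,-.05,.022]); w=col.min(1)>140; print(len(B),w.sum()); B=B[w]; print('blank',rect(B)); print(np.round(cv2.boxPoints(cv2.minAreaRect((B[:,:2]*1000).astype(np.float32)))).tolist())
B,_=pts(c,[.42,-.24,.03],[.6,-.05,.08]); print('tab',rect(B),line(B))
T,_=pts(c,[.42,-.24,.044],[.6,-.05,.056]); print('tabtop',rect(T),line(T))
G,_=pts(c,[.45,-.5,.034],[.69,-.24,.046]); print('beam',rect(G),np.round(cv2.boxPoints(cv2.minAreaRect((G[:,:2]*1000).astype(np.float32)))).tolist())
G,_=pts(c,[.45,-.5,.006],[.65,-.22,.02]); print('guides',rect(G))
G,_=pts(c,[.45,-.5,.055],[.69,-.24,.12]); print('block',rect(G))
E
```

```text
tool_pos: [0.4957, 0.1262, 0.2512]
wrist_force: [0.8, -0.2, 0.1]
width: 0.0563
finger_force: 0.0
tool_pos: [0.4966, -0.0757, 0.2517]
ee_rot: [3.141, 0.005, 1.41]
wrist_force: [0.9, 0.1, -0.2]
finger_force: 0.0
tool_pos: [0.4959, -0.2063, 0.2498]
ee_rot: [-3.14, 0.0, 0.695]
wrist_force: [1.1, 0.4, 0.5]
finger_force: 0.0
tool_pos: [0.4962, -0.2038, 0.2502]
ee_rot: [-3.14, -0.0, 0.283]
wrist_force: [-0.9, -0.3, -0.5]
finger_force: 0.0
[ 0.49622153 -0.20374563  0.25027549] [-3.13989228e+00 -2.79858919e-04  2.81847361e-01] [-0.5   0.05  1.37  0.    1.72  0.79]
20733 6771
blank (array([ 519.5, -132.6]), array([160.8,  93.3]), 17.1, 6771)
[[429.0, -112.0], [456.0, -201.0], [610.0, -153.0], [583.0, -64.0]]
tab (array([ 471.5, -149.4]), array([34.2, 12.4]), 15.9, 315) (array([ 0.47314115, -0.1498424 ]), np.float64(16.413755654003893), array([0.01027724, 0.00373287]))
tabtop (array([ 471.2, -149.5]), array([33.6, 12.3]), 15.9, 261) (array([ 0.47162557, -0.14971334]), np.float64(17.11975166612848), array([0.00977958, 0.00352828]))
beam (array([ 604.7, -368.2]), array([147.1, 100.6]), 61.6, 5328) [[525.0, -409.0], [614.0, -457.0], [684.0, -327.0], [595.0, -280.0]]
guides (array([ 573.7, -350.2]), array([145.3,  94.7]), 61.6, 396)
block (array([ 634.2, -383. ]), array([110.6,  44.5]), 67.1, 2261)
```

View pics/w7.png

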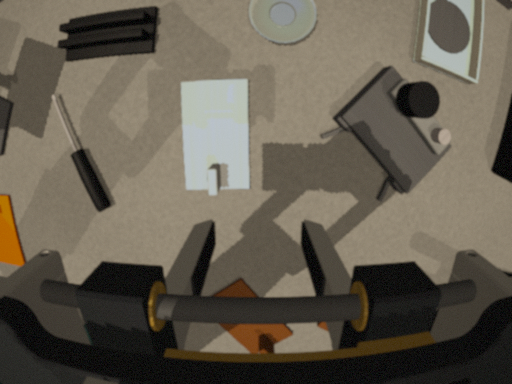

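```bash
python3 -m handwheel '[[[0,0,0],[-0.2,0.3,-0.8],0.4],[[0,0,0],[-0.2,0.4,-0.9],0.4],[[0,0,0],[-0.12,0.38,-0.9],0.4],[[0,0,0],[0,0,-0.9],0.4],[[0,0,0],[0,0,-0.5],0.4]]' | grep -E 'pos|force|wid';  python3 -m handwheel '[[[0,0,0],[0,0,-0.2],0.4],[[0,0,0],[0,0,0],0.4],[[0,0,0],[0,0,0],0.7],[[0,0,0],[0,0,0],1],[[0,0,0],[0,0,0],1]]'| grep -E 'pos|force|rot'; python3 -m handwheel '[[[0,0,0],[0,0,0],1],[[0,0,0],[0,0,0],1],[[0,0,0],[0,0,0],1],[[0,0,0],[0,0,0],1],[[0,0,0],[0,0,0],1]]'
```

```text
tool_pos: [0.4677, -0.1482, 0.0466]
wrist_force: [0.1, -0.1, 1.0]
width: 0.0565
finger_force: 0.0
tool_pos: [0.4715, -0.1506, 0.0424]
ee_rot: [3.141, -0.003, 0.28]
wrist_force: [0.6, -0.1, -0.5]
finger_force: 0.0
time: 18.05
tool_pos: [0.4705, -0.1502, 0.0408]
ee_rot: [-3.141, -0.001, 0.28]
wrist_force: [-0.4, -0.0, 1.4]
width: 0.012
finger_force: 30.0
```

```bash
python3 -m handwheel '[[[0,0,-0.06],[-0.4,0,0],1],[[0,0,-0.06],[-0.5,0,0],1],[[0,0,-0.06],[-0.5,0,0],1],[[0,0,-0.06],[-0.1,-0.1,0],1],[[0,0,-0.06],[0.05,-0.4,0],1]]' | grep -E 'pos|force|wid';  python3 -m handwheel '[[[0,0,-0.06],[0,-0.5,0],1],[[0,0,-0.06],[0,-0.5,0],1],[[0,0,-0.06],[0,-0.4,0],1],[[0,0,-0.012],[0,-0.24,0],1],[[0,0,0],[0,0,0],1]]'| grep -E 'pos|force|rot'
python3 - <<'E'
from fit import *
p,d,W=wsnap(); S['w9']=(p,W); cv2.imwrite('pics/w9.png',p[...,::-1])
q,d,W=snap('top'); S['top9']=(q,W); cv2.imwrite('pics/top9.png',cv2.resize(q[130:320,200:420,::-1],(695,600))); pickle.dump(S,open('s.pkl','wb'))
o=robot.get_obs(); print(o['tool_pos'],o['ee_rot'])
m=np.array([.5565,-.342,0]); R=Ro.from_euler('z',-28.3,degrees=True).as_matrix()
for c in('w9','top9'):
    p,W=S[c]; L=(W-m)@R
    k=np.all((L>[-.22,-.075,.002])&(L<[-.035,.075,.02]),-1)&(p.min(-1)>130); B=L[k]
    r=cv2.minAreaRect((B[:,:2]*1000).astype(np.float32)); print(c,len(B),np.round(r[0]),np.round(r[1],1),r[2]); print(np.round(cv2.boxPoints(r)).tolist())
    for n,lo,hi in(('beam',[.0,-.1,.034],[.065,.1,.046]),('guides',[-.045,-.1,.006],[-.0,.1,.016])):
        G=L[np.all((L>lo)&(L<hi),-1)]; print(n,len(G),np.round(np.percentile(G,[1,99],axis=0),4).tolist() if len(G) else '')
        if n=='guides' and len(G):
            a=G[(G[:,1]>0)&(G[:,0]>-.035)];b=G[(G[:,1]<0)&(G[:,0]>-.035)]; print('L',len(a),a.min(0),a.max(0)) if len(a) else 0; print('R',len(b),b.min(0),b.max(0)) if len(b) else 0
E
```

```text
tool_pos: [0.3972, -0.1731, 0.041]
wrist_force: [0.3, 1.2, -2.6]
width: 0.012
finger_force: 30.0
tool_pos: [0.398, -0.2586, 0.0408]
ee_rot: [-3.141, -0.002, -0.493]
wrist_force: [1.2, 0.6, -0.5]
finger_force: 30.0
[ 0.39790701 -0.25766543  0.04084222] [-3.14147042e+00 -1.53180178e-03 -4.92188574e-01]
w9 11616 [-125.   -0.] [ 90.3 150.4] 89.98821258544922
[[-200.0, -45.0], [-49.0, -45.0], [-49.0, 45.0], [-200.0, 45.0]]
beam 0 
guides 128 [[-0.0292, -0.0679, 0.0062], [-0.0241, 0.0662, 0.0112]]
L 64 [-0.02928266  0.05937143  0.00645863] [-0.02427758  0.06638076  0.01206253]
R 64 [-0.0287227  -0.06802751  0.00602031] [-0.02397085 -0.06084882  0.01134923]
top9 93 [-128.    2.] [144.8 182.5] 89.59164428710938
[[-219.0, -70.0], [-37.0, -71.0], [-36.0, 73.0], [-218.0, 75.0]]
beam 592 [[0.0019, -0.0734, 0.0342], [0.0644, 0.0694, 0.0455]]
guides 51 [[-0.0399, -0.0832, 0.0062], [-0.0004, 0.0951, 0.0153]]
L 22 [-0.03120694  0.0048877   0.00623259] [-0.00170629  0.09284182  0.01521013]
R 25 [-0.03342776 -0.0839651   0.00616473] [-0.00012422 -0.00499062  0.01542011]
```

View pics/w9.png

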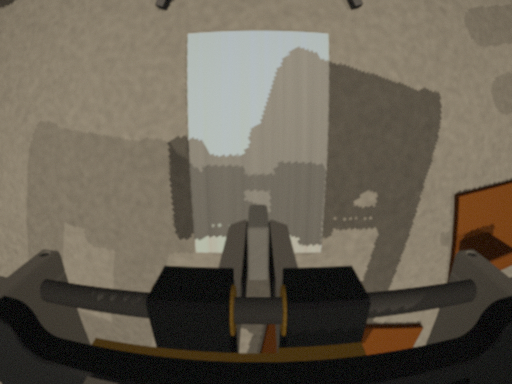

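```bash
python3 -m handwheel '[[[0,0,0],[0.264,-0.142,0],1],[[0,0,0],[0.264,-0.142,0],1],[[0,0,0],[0.176,-0.095,0],1],[[0,0,0],[0.176,-0.095,0],1],[[0,0,0],[0.176,-0.095,0],1]]' | grep -E 'pos|force|rot';  python3 -m handwheel '[[[0,0,0],[0.176,-0.095,0],1],[[0,0,0],[0.176,-0.095,0],1],[[0,0,0],[0.176,-0.095,0],1],[[0,0,0],[0.176,-0.095,0],1],[[0,0,0],[0.176,-0.095,0],1]]'| grep -E 'pos|force|rot'; python3 -m handwheel '[[[0,0,0],[0.176,-0.095,0],1],[[0,0,0],[0.088,-0.047,0],1],[[0,0,0],[0,0,0],1]]'| grep -E 'pos|force|rot'
```

```text
tool_pos: [0.4495, -0.2838, 0.0408]
ee_rot: [-3.14, 0.004, -0.491]
wrist_force: [-5.3, 2.4, 6.9]
finger_force: 30.0
tool_pos: [0.4936, -0.3075, 0.0408]
ee_rot: [-3.14, 0.004, -0.491]
wrist_force: [-5.0, 1.9, 6.0]
finger_force: 30.0
tool_pos: [0.5076, -0.3151, 0.0408]
ee_rot: [-3.14, 0.002, -0.491]
wrist_force: [-1.6, 1.6, 4.6]
finger_force: 30.0
```

```bash
python3 -m handwheel '[[[0,0,0],[0.044,-0.024,0],1],[[0,0,0],[0,0,0],1]]'| grep -E 'pos|t_force|rot'; python3 -m handwheel '[[[0,0,0],[0.035,-0.019,0],1],[[0,0,0],[0,0,0],1]]'| grep -E 'pos|t_force|rot'; python3 -m handwheel '[[[0,0,0],[0.026,-0.014,0],1],[[0,0,0],[0,0,0],1]]'| grep -E 'pos|t_force|rot'
```

```text
tool_pos: [0.5092, -0.316, 0.0408]
ee_rot: [-3.14, 0.003, -0.491]
wrist_force: [-2.9, 3.0, 5.5]
tool_pos: [0.5108, -0.3169, 0.0408]
ee_rot: [-3.14, 0.003, -0.491]
wrist_force: [-3.4, 2.0, 6.1]
tool_pos: [0.512, -0.3176, 0.0408]
ee_rot: [-3.14, 0.003, -0.492]
wrist_force: [-4.2, 2.4, 5.8]
```

```bash
python3 -m handwheel '[[[0,0,0],[0.026,-0.014,0],1],[[0,0,0],[0,0,0],1]]'| grep -E 'pos|t_force'; python3 -m handwheel '[[[0,0,0],[0.026,-0.014,0],1],[[0,0,0],[0,0,0],1]]'| grep -E 'pos|t_force'; python3 -m handwheel '[[[0,0,0],[0.018,-0.01,0],1],[[0,0,0],[0,0,0],1]]'| grep -E 'pos|t_force'
```

```text
tool_pos: [0.5132, -0.3183, 0.0407]
wrist_force: [-3.7, 2.6, 6.0]
tool_pos: [0.5138, -0.3186, 0.0407]
wrist_force: [-5.3, 3.9, 7.9]
tool_pos: [0.5139, -0.3186, 0.0407]
wrist_force: [-8.7, 4.2, 9.4]
```

```bash
python3 -m handwheel '[[[0,0,0],[-0.026,0.014,0],1],[[0,0,0],[0,0,0],0.9],[[0,0,0],[0,0,0],0.7],[[0,0,0],[0,0,0],0.5],[[0,0,0],[0,0,0],0.4]]'| grep -E 'pos|force|wid'; python3 -m handwheel '[[[0,0,0],[0,0,0],0.4],[[0,0,0],[0,0,0],0.4],[[0,0,0],[0,0,0.3],0.4],[[0,0,0],[0,0,0.6],0.4],[[0,0,0],[-0.2,0.1,0.8],0.4]]'| grep -E 'pos|force|wid'; python3 -m handwheel '[[[0,0,0],[-0.3,0.1,1],0.4],[[0,0,0],[-0.3,0.1,1],0.4],[[0,0,0],[-0.2,0,0.6],0.4],[[0,0,0],[0,0,0],0.4],[[0,0,0],[0,0,0],0.4]]'| grep -E 'pos|force|wid'
python3 - <<'E'
from fit import *
m=np.array([.5565,-.342,0]); R=Ro.from_euler('z',-28.3,degrees=True).as_matrix()
p,d,W=wsnap(); L=(W-m)@R
T=L[np.all((L>[-.1,-.05,.04])&(L<[.0,.05,.056]),-1)]; print('tab',len(T),rect(T))
B=L[np.all((L>[-.1,-.06,.002])&(L<[-.005,.06,.016]),-1)&(p.min(-1)>120)]; print('plate',len(B),np.round(np.percentile(B,[1,50,99],axis=0),4).tolist(),rect(B))
root=np.array([.479,.301,.2]); Rs=Ro.from_euler('z',81,degrees=True).as_matrix()
q,d,W=snap('side'); L=(W-root)@Rs
for n,lo,hi in(('frame',[-.07,-.1,-.14],[.075,-.022,-.03]),('flap/eye',[-.014,-.09,.008],[.014,0,.036])):
    g=L[np.all((L>lo)&(L<hi),-1)]; print(n,len(g),np.round(np.percentile(g,[2,50,98],axis=0),4).tolist())
a=cv2.resize(q[150:300,130:330,::-1],(560,420),interpolation=cv2.INTER_CUBIC); b=cv2.resize(p[:190,130:400,::-1],(240,170))
a[:170,320:]=b; cv2.imwrite('pics/end.png',a); print(robot.get_obs()['time'])
E
```

```text
tool_pos: [0.5152, -0.3197, 0.0399]
wrist_force: [0.3, 0.1, 0.6]
width: 0.0325
finger_force: 0.0
tool_pos: [0.5048, -0.3149, 0.1252]
wrist_force: [0.0, -0.0, -0.2]
width: 0.0564
finger_force: 0.0
tool_pos: [0.4668, -0.306, 0.2525]
wrist_force: [-0.8, -0.2, -1.3]
width: 0.0563
finger_force: 0.0
tab 276 (array([-49.4,   2.4]), array([10.9, 34.1]), 89.8, 276)
plate 2794 [[-0.0688, -0.0409, 0.0053], [-0.0337, 0.0003, 0.0072], [-0.0054, 0.0462, 0.0091]] (array([-37. ,   3.1]), array([89.1, 63.9]), 89.8, 2794)
frame 756 [[-0.0389, -0.0455, -0.1371], [0.0231, -0.0392, -0.0837], [0.0738, -0.036, -0.0322]]
flap/eye 70 [[-0.0117, -0.0726, 0.0083], [0.0029, -0.0451, 0.0154], [0.0129, -0.036, 0.025]]
23.25
```

View pics/end.png

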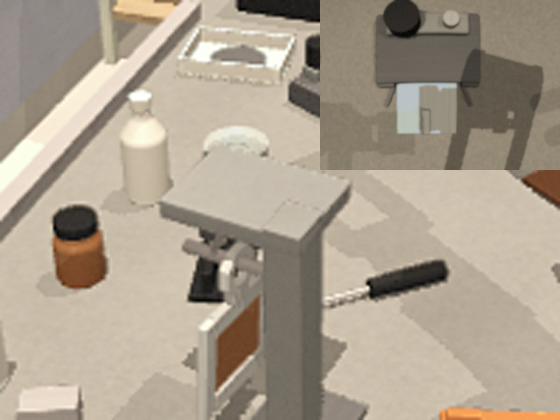

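The picture shows the carrier hanging behind the shut flap (eye at about (235,270)) and, in the inset, the plate square in the slot. The tab is 49 mm outside the mouth, against 50 mm expected when fully home.

```bash
python3 -c "
from bench import robot
print(robot.close_job())"
```

```text
the job is handed in; nothing more can be done
None
```

The job is handed in at about 23 s of the 67 s allowed: the carrier hangs free behind the shut flap after a tug of about 5 N, and the blanking plate is home against the stop; the system gave no verdict.

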